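# Catch the falling lid of the iron case and ease it shut

## Task

The lid of the small tool case stands open, leaning back. With a fingertip behind it, nudge it forward past upright and let go so that it falls on its own; catch its bar on the outside of a finger, stop it there, then lower it gently until it is fully shut, without letting it drop. Grip or lift nothing, press only lightly on the lid, leave the things beside the case where they are, and finish with the hand clear of everything.

Things in the scene. Friction and masses are not known exactly. Their poses are not given: they have to be found in the camera images.
- hinge (a point): middle of the hinge line at the upper edge of the case's hinge side, 50 mm above the bench. Its axes are those of the case: x from the front (bar side) to the hinge side, y along the hinge line, z up.
- case: plain grey tool case 120 mm deep (x), 200 mm wide (y), lower half 50 mm high, pricking irons inside; it stands fast. Origin under its centre; hinge line 60 mm from it on the +x side, front wall 60 mm on the -x side. It lies across the bench: hinge side on the robot's right, bar on the left (its x axis within 0.4 rad of world -y). Behind the hinge side only things up to 112 mm high stand.
- bar (a point): centre of the round steel bar pull on the lid's free edge (moves with the lid): 10 mm thick, 90 mm long, parallel to the hinge line and 150 mm from it, 30 mm beyond the lid's edge (25 mm gap), 7 mm above the lid's underside plane, in which the hinge line lies. Shut, the bar is 57 mm above the bench, 30 mm in front of the case's front wall, with free space below it.
- lid (a joint): the lid, grey, 120 x 200 mm and 14 mm thick, about 0.37 kg with its bar; the value is its hinge angle in rad: 0 shut, 1.57 upright, 1.85 leaning fully back against its stop. The lid balances at about 1.5 rad; below that it falls shut by itself, slowed by a greased hinge (damping about 0.36 N m s/rad): it creeps near upright, takes roughly 4 s in all, and slaps shut at 0.6 to 0.8 rad/s if let drop; lower it at under 0.3. Holding it up at the bar takes 1 to 2 N. No latch.
- tin: round red tin 56 mm across, 35 mm high, loose on the bench behind the case's hinge side; origin under its centre. To be left alone.
- bottle: white plastic bottle 43 mm across, 112 mm high, loose on the bench behind the case's hinge side; origin under its centre. To be left alone.
- spool: spool of thread 32 mm across, 42 mm high, loose on the bench in front of the case, off the far end of the bar; origin under its centre. To be left alone.
Things that resemble listed ones, but are neither listed nor needed, are in the scene too. Of the things that look like the case, the larger one is meant.

How it is judged (in metres and radians):
On the way, in this order (a step that is already met when the one before it is completed fails the run):
1. the lid, tipped past upright, falls forward on its own with no finger touching it (value of joint lid between 0.4 and 1.48 rad and velocity of joint lid below -0.02 rad/s and contact force between the fingers and lid below 0.05 N), for 0.1 s.
2. the lid is caught and stopped on the fingers while still well open (over 0.25 rad) (contact force between the fingers and lid above 0.2 N and value of joint lid between 0.25 and 1.25 rad and velocity of joint lid above -0.12 rad/s), for 0.3 s.
At the end, for the whole second after the job is handed in: the lid is fully shut (within 0.03 rad, 5 mm at the bar) and at rest; tin, bottle and spool stand within 15 mm of where they were (value of joint lid below 0.03 rad and velocity of joint lid between -0.05 and 0.05 rad/s and distance of each of tin, bottle, spool from where it was at the start of the episode below 0.015 m and angle between each of tin, bottle, spool's own z axis and vertical below 0.2 rad); the robot touches nothing.
It fails at once if the lid drops: it closes faster than 0.45 rad/s in the last part of its travel (0.25 to 0.03 rad) (value of joint lid between 0.03 and 0.25 rad and velocity of joint lid below -0.45 rad/s).
It fails at once if the lid is gripped or pressed hard (over 20 N) (contact force between the fingers and lid above 20 N).
It fails at once if a thing beside the case is knocked, moved or lifted (distance of any of tin, bottle, spool from where it was at the start of the episode above 0.02 m).
It also fails if it takes over 69 s, if anything falls off the work surface, if the arm or the gripper's body presses on something with over 40 N, if the wrist force passes 120 N, or if a joint passes its speed limit or range.

## Robot

A 6-joint arm with a two-finger parallel gripper is mounted at the origin on a cart in front of the work surface, level with it; the furniture and walls round the work are solid. World frame = base frame: x ahead of the robot, y to its left, z up, the work surface at z = 0. Lengths are in mm, angles in rad, forces in N, time in s.
With the tool pointing down it reaches from about 300 to 825 mm from the base axis. Payload 5.4 kg.
Tool frame: the origin (TCP) lies midway between the tips of the shut fingers; the grasp point (between the pads) lies 19 mm behind it (bot.grip_depth is the z of the grasp point in the tool frame, in mm); z points along the fingers, y is the direction in which the jaws open and shut (so a half turn about z gives the same grasp; the last joint's range is limited). The gripper opens to 92 mm and grips with 3 to 60 N. Pads are 20 mm wide; open, the fingers measure 128 mm over their backs; the gripper's body (75 mm by 189 mm) begins 69 mm behind the grasp point.
Start: joints at [1, 0.158, 1.597, -0, 1.386, -0.21], TCP at [202.997, 537.958, 214.601] pointing down, gripper open.
Joint ranges: [-2.91, 2.91], [-0.94, 2.29], [0.18, 2.7], [-1.29, 4.43], [0.17, 2.64], [-3, 3]. Speed limits (rad/s): [2.57, 2.57, 3.14, 3.14, 3.14, 3.14].

## Interface

Orientations are given as [roll, pitch, yaw] about the fixed x, y, z axes, in that order (R = Rz(yaw) Ry(pitch) Rx(roll)).
In Python, from plant import bot gives the robot as it stands. The module is installed in compiled form; this text tells all that it offers.
- The arm moves only by the tool step_arm, never from a script. Its argument "commands" is a list of rows, each a list of 4 numbers: the shift along the tool's x, y, z in units of 40 mm (1.0 is 40 mm), then the turn about the tool's z in units of 6 degrees (1.0 is 6 degrees). A call has exactly 5 rows; each row is the pose to reach, as a shift and turn from the pose commanded when the call began, along the tool's axes at that moment; what a row does not reach only later rows make up. A row lasts 1/12 s, in which the tool goes at most 41.7 mm and 7.16 degrees, less where a joint would pass 70% of its speed; a pose out of reach is approached as far as the arm can. A call with a gripper value outside its range is refused whole. "gripper" is the gripper command: -1 is shut, 1 is fully open, values between are in proportion, set as the call begins (left out, the last holds). The fingers move at their own pace and stop on an object; "grip_force" is the grip in N (left out, the last holds). Time passes only in rows, so rows that repeat a pose let the fingers close, or fill a call up. It gives the time, the measured TCP pose, the force and the opening at its end, in the units of the state.
- bot.sense(): the state, without advancing time (a new reading comes with each control period).
- bot.get_image(name): name is "side" or "top"; returns a dict with "image" (480x640x3 uint8, blue, green, red), "camera_matrix" (3x3 intrinsics, pixels), "rvec" (rotation vector, rad) and "tvec" (3), from world to camera coordinates, as OpenCV has them. Camera axes: x right, y down, z forward; pixel columns grow to the right and rows downward; lengths in mm; the calibration is good to about 2 mm. A picture is of the moment at which its call begins. There is no depth.
- bot.hand_in(): hands the job in, once; it reports no verdict.
The state is a dict: "time": time; "joint_pos": joint angles; "joint_vel": joint speeds; "joint_efforts": joint torques, N m; "tcp_pos": TCP position; "tool_rot": TCP orientation; "contact_force": force on the tool from outside, world axes, zero at the start; "ft_torque": the same for the moment, N m; "opening": finger opening in mm.
Only numpy, scipy, OpenCV 4.12 (cv2) and the standard library are available. Lean on these libraries where they do the work, as an engineer would, in place of code of your own. Each camera call takes 0.05 s, during which the arm holds its last target. There are 200 camera calls.

## Working session

There is one attempt and no reset: what is moved stays moved. The work goes in short steps, Python scripts to look and compute and a tool call to move; the robot and the scene stay as the last step left them, time stands still between calls to the robot, and variables do not carry over. Pictures are saved under pics/ and viewed, about 8 in all and at most 12, crops included, and the job is handed in when it is done.

Besides the shell and the picture viewer there is one more tool, called after "Call:" in YAML: its name, and indented under it one key for each argument. step_arm: Moves the arm, as the interface text tells. Its arguments: {"type":"object","properties":{"commands":{"type":"array"},"gripper":{"type":"number"},"grip_force":{"type":"number"}},"required":["commands"]}

```bash
mkdir -p pics
cat > h.py <<'E'
import numpy as np,cv2
from plant import bot
def snap(n,f):
    d=bot.get_image(n);cv2.imwrite(f'pics/{f}.png',d['image']);np.savez(f'pics/{f}.npz',**{k:np.array(d[k]) for k in('camera_matrix','rvec','tvec')});return d
def ray(f,u,v):
    d=np.load(f'pics/{f}.npz');R=cv2.Rodrigues(d['rvec'])[0];c=-R.T@d['tvec'].ravel()
    return c,R.T@np.linalg.inv(d['camera_matrix'])@np.array([u,v,1.])
def atz(f,u,v,z):
    c,r=ray(f,u,v);return c+r*(z-c[2])/r[2]
def proj(f,p):
    d=np.load(f'pics/{f}.npz');return cv2.projectPoints(np.array(p,float).reshape(-1,1,3),d['rvec'],d['tvec'],d['camera_matrix'],None)[0].reshape(-1,2)
E
python3 - <<'E'
from h import *
snap('top','t0');snap('side','s0');s=bot.sense();print({k:np.round(v,3) for k,v in s.items()},bot.grip_depth)
for f in('t0','s0'):print(ray(f,320,240))
E
```

```text
{'time': np.float64(0.1), 'joint_pos': array([ 1.   ,  0.159,  1.598, -0.   ,  1.386, -0.21 ]), 'joint_vel': array([ 0.   , -0.004, -0.003, -0.   ,  0.002, -0.001]), 'joint_efforts': array([ 0.0000e+00, -3.8651e+01, -3.2296e+01,  7.0000e-02,  3.4000e-02,
       -0.0000e+00]), 'tcp_pos': array([202.713, 537.474, 213.734]), 'tool_rot': array([-3.14 , -0.   ,  2.781]), 'contact_force': array([-0.359, -0.049, -0.703]), 'ft_torque': array([0.053, 0.015, 0.001]), 'opening': np.float64(91.994)} -18.700000000000003
(array([ 359.46580923, -144.89891279, 1006.45577927]), array([ 2.29120718e-01,  7.85441330e-04, -9.73399668e-01]))
(array([459.82811183, 319.29870321, 813.81575164]), array([ 0.10222588, -0.52543731, -0.84502141]))
```

View pics/t0.png

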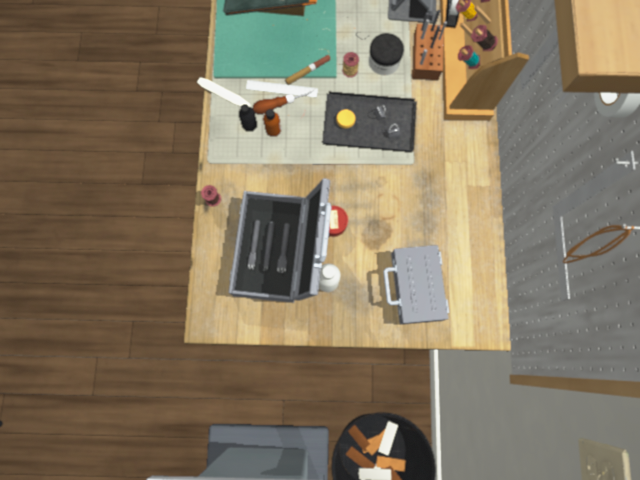

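View pics/s0.png

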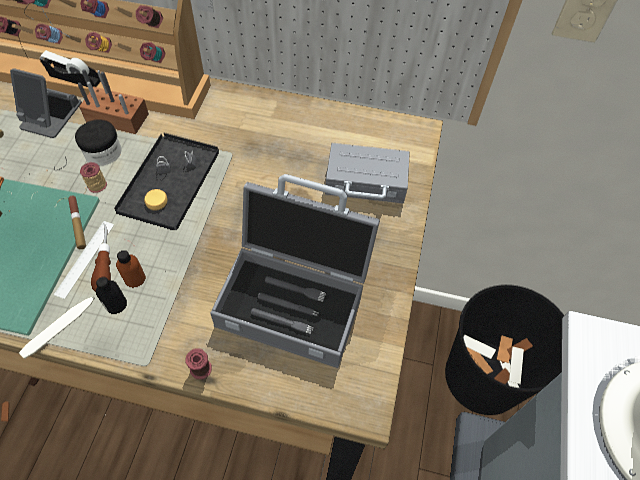

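Run:
```python
from h import *
for n,u,v,z in [('c',320,240,0),('r',420,240,0),('up',320,140,0),('caseFL',230,294,50),('caseFR',245,194,50),('hingeTop',303,198,50),('hingeBot',296,298,50),('tin',338,221,35),('bottle',330,272,112),('spool',210,190,42),('lidtop',326,183,167),('lidbot',312,295,167)]:
  print(n,atz('t0',u,v,z).round())
for n,u,v,z in [('caseFfar',213,316,50),('caseFnear',337,361,50),('spool',197,358,42),('hingeF',245,250,50),('hingeN',362,290,50)]:print(n,atz('s0',u,v,z).round())
im=cv2.imread('pics/t0.png')[170:310,190:360];cv2.imwrite('pics/t0c.png',cv2.resize(im,None,fx=4,fy=4,interpolation=cv2.INTER_CUBIC))
im=cv2.imread('pics/s0.png')[160:390,180:400];cv2.imwrite('pics/s0c.png',cv2.resize(im,None,fx=2.6,fy=2.6,interpolation=cv2.INTER_CUBIC))
```

```text
c [ 596. -144.    0.]
r [ 601. -343.    0.]
up [ 810. -140.    0.]
caseFL [479.  19.  50.]
caseFR [672.   2.  50.]
hingeTop [ 667. -110.   50.]
hingeBot [ 474. -102.   50.]
tin [ 627. -178.   35.]
bottle [ 513. -163.  112.]
spool [682.  72.  42.]
lidtop [ 657. -152.  167.]
lidbot [ 465. -133.  167.]
caseFfar [673.  11.  50.]
caseFnear [483.  33.  50.]
spool [675.  75.  42.]
hingeF [ 662. -108.   50.]
hingeN [470. -85.  50.]
```

View pics/t0c.png

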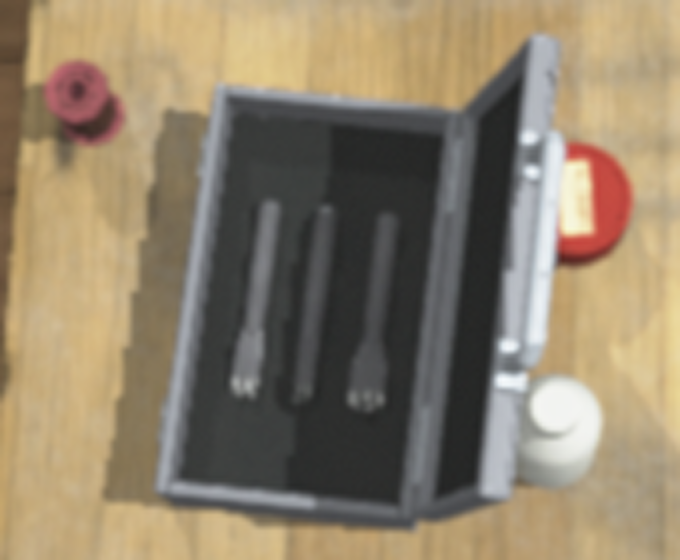

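View pics/s0c.png

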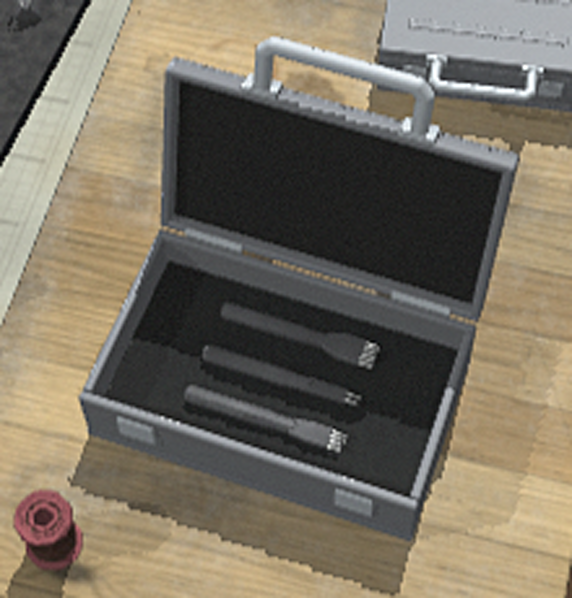

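```bash
cat >> h.py <<'E'
def T(q,p):
    c,s=np.cos(q[2]),np.sin(q[2]);p=np.atleast_2d(p);return np.c_[q[0]+c*p[:,0]-s*p[:,1],q[1]+s*p[:,0]+c*p[:,1],p[:,2]]
# hinge frame; lid point (r along lid, y, h above underside) at angle a: 
def lidp(q,a,r,y,h): return T(q,[[-r*np.cos(a)+h*np.sin(a),y,50+r*np.sin(a)+h*np.cos(a)]])
E
python3 - <<'E'
from h import *
from scipy.optimize import least_squares
# local y: x axis ~ world -y => y axis ~ world +x (yaw=-pi/2)
P=[[-120,100,50],[-120,-100,50],[0,100,50],[0,-100,50]]
ot=np.array([[244.3,192.5],[230.5,293],[305,198.8],[293,296]])
os_=np.array([[211.9,313],[339.6,354.2],[242.7,250.4],[361.5,284.2]])
def f(q):
  return np.r_[(proj('t0',T(q,P))-ot).ravel(),(proj('s0',T(q,P))-os_).ravel()]
r=least_squares(f,[570,-100,-1.57],loss='soft_l1',x_scale=[100,100,1]);q=r.x;print(q,r.fun.reshape(-1,2).round(1))
np.save('q.npy',q)
b=np.array([[280.8,176.2],[345.4,193.8]])
for a in(1.75,1.8,1.85,1.9):
  print(a,(proj('s0',np.r_[lidp(q,a,150,45,7),lidp(q,a,150,-45,7)])-b).round(1).tolist(), lidp(q,a,150,0,7).round(),lidp(q,a,120,0,14).round())
for n,p in dict(tin=[627,-178],bottle=[513,-163],spool=[679,73]).items():
  d=np.array(p)-q[:2];c,s=np.cos(q[2]),np.sin(q[2]);print(n,(c*d[0]+s*d[1]).round(),(-s*d[0]+c*d[1]).round())
E
```

```text
[ 568.99847625 -105.28823734   -1.65290187] [[-1.1 -1.6]
 [-2.2  0.7]
 [ 0.  -1.7]
 [ 0.   4.5]
 [-1.6 -0.9]
 [ 1.3  0.6]
 [-1.  -4.2]
 [ 2.7 -0.9]]
1.75 [[-1.9, 5.4], [-3.6, 5.3]] [[ 566. -139.  196.]] [[ 566. -140.  166.]]
1.8 [[0.0, 2.3], [-2.1, 2.1]] [[ 566. -146.  194.]] [[ 566. -146.  164.]]
1.85 [[1.9, -0.5], [-0.7, -1.0]] [[ 565. -153.  192.]] [[ 565. -152.  161.]]
1.9 [[3.7, -3.1], [0.7, -3.7]] [[ 564. -160.  190.]] [[ 565. -157.  159.]]
tin 68.0 64.0
bottle 62.0 -51.0
spool -187.0 95.0
```

Call:
step_arm:
  commands:
    - [0, 0, -0.5, -0.7]
    - [0, 0, -1, -1.4]
    - [0, 0, -1.7, -2.1]
    - [0, 0, -2.2, -2.66]
    - [0, 0, -2.2, -2.66]
  gripper: -1
  grip_force: 15

```text
time: 0.52
tcp_pos: [204.0, 539.6, 307.5]
tool_rot: [3.135, 0.004, 3.061]
contact_force: [0.2, 0.0, 0.8]
opening: 60.6
```

```bash
cat >> h.py <<'E'
def loc():
    q=np.load('q.npy');s=bot.sense();d=s['tcp_pos'][:2]-q[:2];c,n=np.cos(q[2]),np.sin(q[2])
    print('t',round(float(s['time']),2),'local',np.round([c*d[0]+n*d[1],-n*d[0]+c*d[1],s['tcp_pos'][2]],1),'rot',np.round(s['tool_rot'],3),'F',np.round(s['contact_force'],1),'open',round(float(s['opening']),1),'yaw err',round(float(s['tool_rot'][2]-(q[2]+1.5*np.pi)),3))
E
python3 -c "from h import *;loc()"
```

```text
t 0.52 local [-612.8 -416.7  307.5] rot [3.135 0.004 3.061] F [0.2 0.  0.8] open 60.6 yaw err 0.002
```

Call:
step_arm:
  commands:
    - [-0.4, -0.8, 0, 0]
    - [-0.9, -1.6, 0, 0]
    - [-1.4, -2.4, 0, 0]
    - [-1.9, -3.3, 0, 0]
    - [-2.4, -4.2, 0, 0]

```text
time: 0.93
tcp_pos: [284.6, 360.7, 300.8]
tool_rot: [-3.14, -0.002, 3.059]
contact_force: [1.6, 0.3, 0.1]
opening: 27.2
```

Call:
step_arm:
  commands:
    - [-0.5, -0.9, 0, 0]
    - [-1.0, -1.7, 0, 0]
    - [-1.5, -2.6, 0, 0]
    - [-2.0, -3.4, 0, 0]
    - [-2.5, -4.3, 0, 0]

```text
time: 1.35
tcp_pos: [370.2, 181.4, 301.2]
tool_rot: [-3.142, -0.001, 3.058]
contact_force: [0.9, 0.1, -0.0]
opening: 0.5
```

Call:
step_arm:
  commands:
    - [-0.5, -0.9, 0, 0]
    - [-1.0, -1.7, 0, 0]
    - [-1.5, -2.6, 0, 0]
    - [-2.0, -3.4, 0, 0]
    - [-2.5, -4.3, 0, 0]

```text
time: 1.77
tcp_pos: [455.8, 1.8, 301.1]
tool_rot: [3.141, -0.002, 3.058]
contact_force: [1.1, -0.7, 0.7]
opening: 0.6
```

```bash
python3 -c "from h import *;loc()"
```

```text
t 1.77 local [ -97.4 -121.6  301.1] rot [ 3.141e+00 -2.000e-03  3.058e+00] F [ 1.1 -0.7  0.7] open 0.6 yaw err -0.002
```

Call:
step_arm:
  commands:
    - [-0.5, -0.9, 0, 0]
    - [-1.0, -1.7, 0, 0]
    - [-1.5, -2.6, 0, 0]
    - [-2.0, -3.4, 0, 0]
    - [-2.4, -4.2, 0, 0]

```text
time: 2.18
tcp_pos: [538.0, -173.8, 300.5]
tool_rot: [3.14, -0.002, 3.057]
contact_force: [-0.1, 0.1, 0.4]
opening: 0.3
```

Call:
step_arm:
  commands:
    - [-0.2, -0.4, 0, 0]
    - [-0.4, -0.8, 0, 0]
    - [-0.4, -0.8, 0, 0]
    - [-0.4, -0.8, 0, 0]
    - [-0.4, -0.8, 0, 0]

```text
time: 2.6
tcp_pos: [550.7, -204.1, 301.7]
tool_rot: [3.14, -0.001, 3.059]
contact_force: [-0.2, 0.4, -0.6]
opening: 0.4
```

```bash
python3 -c "
from h import *;loc();snap('side','s1')
im=cv2.imread('pics/s1.png')[40:340,160:480];cv2.imwrite('pics/s1c.png',cv2.resize(im,None,fx=2,fy=2))
print(proj('s1',T(np.load('q.npy'),[[105,0,301]])))"
```

```text
t 2.6 local [100.  -10.2 301.7] rot [ 3.140e+00 -1.000e-03  3.059e+00] F [-0.2  0.4 -0.6] open 0.4 yaw err -0.0
[[329.26645087  97.51899354]]
```

View pics/s1c.png

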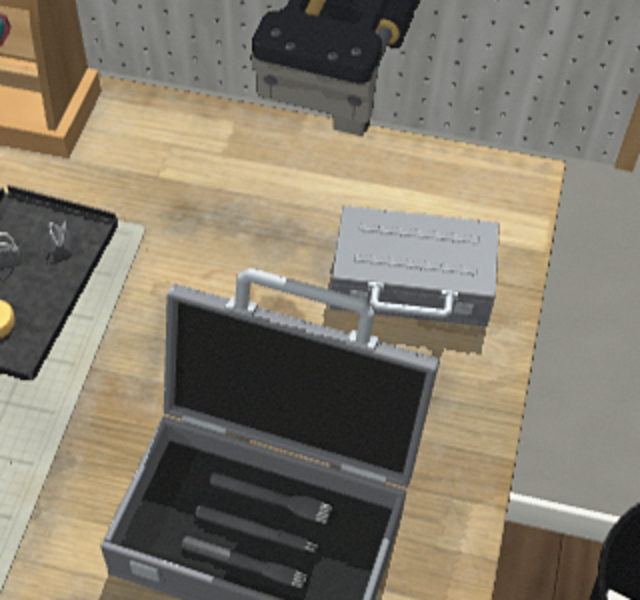

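Call:
step_arm:
  commands:
    - [-0.25, 0, 0.6, 0]
    - [-0.25, 0, 1.3, 0]
    - [-0.25, 0, 2.0, 0]
    - [-0.25, 0, 2.7, 0]
    - [-0.25, 0, 3.0, 0]

```text
time: 3.07
tcp_pos: [559.0, -203.5, 178.5]
tool_rot: [3.139, -0.005, 3.06]
contact_force: [-0.4, -0.6, -0.8]
opening: 0.5
```

Call:
step_arm:
  commands:
    - [0, 0.1, 0, 0]
    - [0, 0.2, 0, 0]
    - [0, 0.3, 0, 0]
    - [0, 0.4, 0, 0]
    - [0, 0.4, 0, 0]

```text
time: 3.48
tcp_pos: [563.5, -189.5, 184.7]
tool_rot: [-3.14, 0.003, 3.06]
contact_force: [0.3, 1.1, -0.6]
opening: 0.5
```

```bash
python3 -c "
from h import *;loc();snap('side','s2')
im=cv2.imread('pics/s2.png')[60:300,180:440];cv2.imwrite('pics/s2c.png',cv2.resize(im,None,fx=2.5,fy=2.5))"
```

```text
t 3.48 local [ 84.4   1.4 184.7] rot [-3.14e+00  3.00e-03  3.06e+00] F [ 0.3  1.1 -0.6] open 0.5 yaw err 0.001
```

View pics/s2c.png

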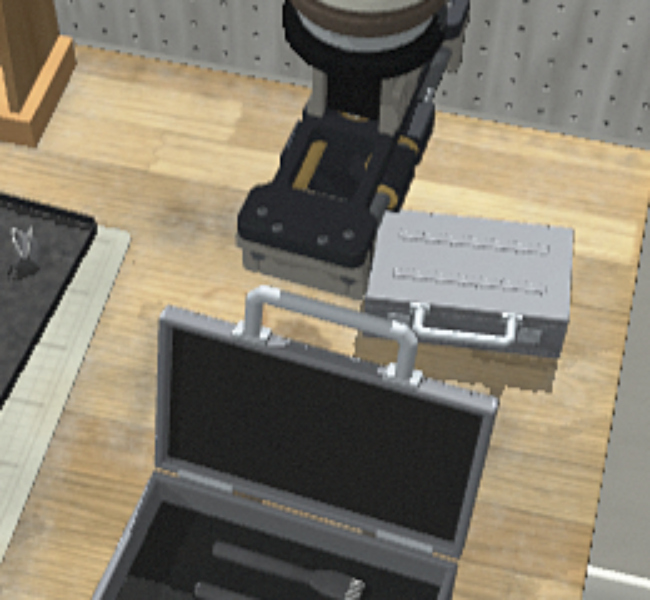

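Call:
step_arm:
  commands:
    - [0, 0.12, 0.05, 0]
    - [0, 0.24, 0.1, 0]
    - [0, 0.36, 0.15, 0]
    - [0, 0.48, 0.15, 0]
    - [0, 0.6, 0.15, 0]

```text
time: 3.95
tcp_pos: [564.3, -166.1, 176.6]
tool_rot: [-3.141, -0.0, 3.059]
contact_force: [-1.1, -2.5, 2.4]
opening: 0.4
```

Call:
step_arm:
  commands:
    - [0, 0.12, 0, 0]
    - [0, 0.24, 0, 0]
    - [0, 0.36, 0, 0]
    - [0, 0.48, 0, 0]
    - [0, 0.6, 0, 0]

```text
time: 4.37
tcp_pos: [566.5, -141.7, 176.7]
tool_rot: [-3.142, 0.0, 3.059]
contact_force: [-0.0, -1.3, 1.6]
opening: 0.8
```

```bash
python3 -c "
from h import *;loc();snap('side','s3')
im=cv2.imread('pics/s3.png')[60:300,180:440];cv2.imwrite('pics/s3c.png',cv2.resize(im,None,fx=2.5,fy=2.5))
q=np.load('q.npy')
for a in (1.5,1.6,1.7,1.85): print(a,((proj('s3',np.r_[lidp(q,a,150,45,7),lidp(q,a,150,-45,7)])-[180,60])*2.5).round(0).tolist())"
```

```text
t 4.37 local [ 36.5   0.5 176.7] rot [-3.142  0.     3.059] F [-0.  -1.3  1.6] open 0.8 yaw err -0.0
1.5 [[223.0, 352.0], [384.0, 398.0]]
1.6 [[233.0, 331.0], [392.0, 376.0]]
1.7 [[242.0, 312.0], [401.0, 357.0]]
1.85 [[257.0, 289.0], [412.0, 332.0]]
```

View pics/s3c.png

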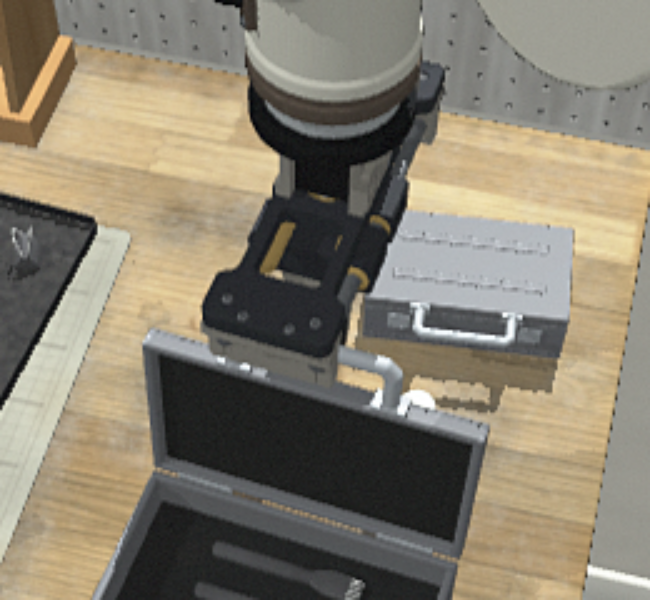

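Call:
step_arm:
  commands:
    - [0, 0.11, 0, 0]
    - [0, 0.22, 0, 0]
    - [0, 0.33, 0, 0]
    - [0, 0.44, 0, 0]
    - [0, 0.55, 0, 0]

```text
time: 4.83
tcp_pos: [568.1, -119.7, 176.5]
tool_rot: [3.141, -0.0, 3.059]
contact_force: [-0.2, -1.4, 1.9]
opening: 0.5
```

Call:
step_arm:
  commands:
    - [0, 0.11, 0, 0]
    - [0, 0.22, 0, 0]
    - [0, 0.33, 0, 0]
    - [0, 0.44, 0, 0]
    - [0, 0.52, 0, 0]

```text
time: 5.25
tcp_pos: [569.7, -98.8, 176.4]
tool_rot: [3.141, -0.001, 3.06]
contact_force: [0.3, -1.0, 0.1]
opening: 0.4
```

```bash
python3 -c "
from h import *;loc();snap('side','s4')
im=cv2.imread('pics/s4.png')[60:300,180:440];cv2.imwrite('pics/s4c.png',cv2.resize(im,None,fx=2.5,fy=2.5))
q=np.load('q.npy')
for a in (1.3,1.35,1.4,1.5): print(a,((proj('s4',np.r_[lidp(q,a,150,45,7),lidp(q,a,150,-45,7)])-[180,60])*2.5).round(0).tolist(),((proj('s4',np.r_[lidp(q,a,120,100,0),lidp(q,a,120,-100,0)])-[180,60])*2.5).round(0).tolist())"
```

```text
t 5.25 local [ -6.5   0.2 176.4] rot [ 3.141e+00 -1.000e-03  3.060e+00] F [ 0.3 -1.   0.1] open 0.4 yaw err 0.0
1.3 [[203.0, 399.0], [366.0, 447.0]] [[113.0, 402.0], [464.0, 506.0]]
1.35 [[208.0, 387.0], [371.0, 434.0]] [[117.0, 392.0], [468.0, 495.0]]
1.4 [[213.0, 375.0], [375.0, 422.0]] [[121.0, 383.0], [471.0, 485.0]]
1.5 [[223.0, 352.0], [384.0, 398.0]] [[129.0, 365.0], [477.0, 466.0]]
```

View pics/s4c.png

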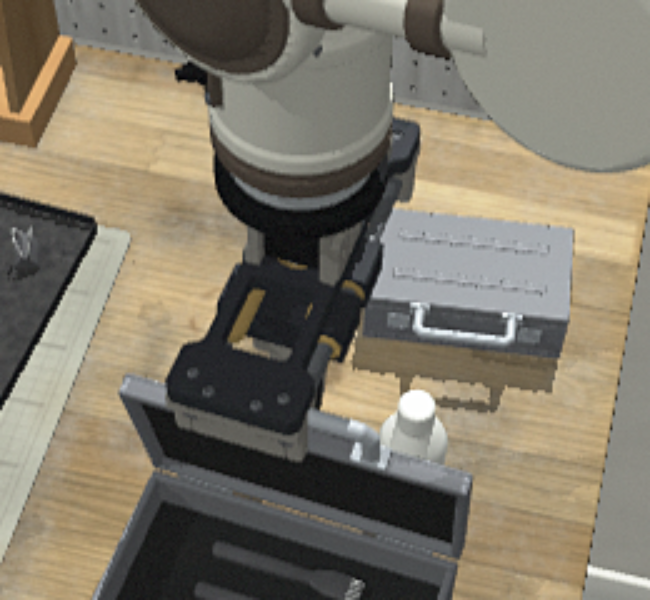

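Call:
step_arm:
  commands:
    - [0, -0.3, 0, 0]
    - [0, -0.3, -0.8, 0]
    - [0, -0.1, -1.3, 0]
    - [0, 0.6, -1.3, 0]
    - [0, 1.5, -1.3, 0]

```text
time: 5.72
tcp_pos: [576.0, -42.2, 230.8]
tool_rot: [-3.14, 0.004, 3.055]
contact_force: [-0.0, 0.1, -0.0]
opening: 0.7
```

Call:
step_arm:
  commands:
    - [0, 0.7, 0, 0]
    - [0, 0.7, 0.5, 0]
    - [0, 0.7, 1.2, 0]
    - [0, 0.7, 2.0, 0]
    - [0, 0.7, 2.0, 0]

```text
time: 6.13
tcp_pos: [572.8, -11.5, 142.0]
tool_rot: [3.14, -0.012, 3.059]
contact_force: [-1.4, 0.4, -1.5]
opening: 1.0
```

```bash
python3 -c "
from h import *;loc();snap('side','s5')
im=cv2.imread('pics/s5.png')[90:390,180:440];cv2.imwrite('pics/s5c.png',cv2.resize(im,None,fx=2,fy=2))
q=np.load('q.npy')
for a in (1,1.1,1.2,1.3,1.4): print(a,((proj('s5',np.r_[lidp(q,a,150,45,7),lidp(q,a,150,-45,7)])-[180,90])*2).round(0).tolist(),((proj('s5',np.r_[lidp(q,a,120,100,0),lidp(q,a,120,-100,0)])-[180,90])*2).round(0).tolist())"
```

```text
t 6.13 local [-93.7  -3.9 142. ] rot [ 3.14  -0.012  3.059] F [-1.4  0.4 -1.5] open 1.0 yaw err -0.0
1 [[140.0, 324.0], [272.0, 364.0]] [[74.0, 311.0], [356.0, 397.0]]
1.1 [[147.0, 302.0], [279.0, 341.0]] [[79.0, 294.0], [361.0, 379.0]]
1.2 [[154.0, 280.0], [286.0, 319.0]] [[85.0, 278.0], [366.0, 362.0]]
1.3 [[162.0, 260.0], [293.0, 298.0]] [[91.0, 262.0], [372.0, 345.0]]
1.4 [[170.0, 240.0], [300.0, 277.0]] [[97.0, 246.0], [377.0, 328.0]]
```

View pics/s5c.png

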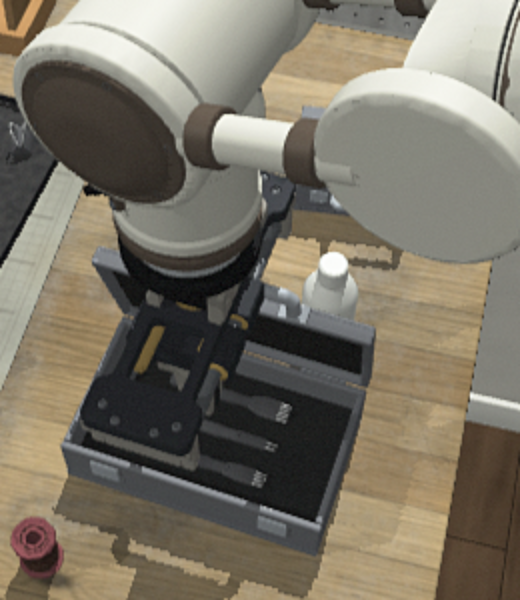

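Call:
step_arm:
  commands:
    - [0, 0, 0, 0]
    - [0, 0, 0, 0]
    - [0, 0, 0, 0]
    - [0, 0, 0, 0]
    - [0, 0, 0, 0]

```text
time: 6.6
tcp_pos: [577.8, -12.1, 149.9]
tool_rot: [-3.141, 0.002, 3.059]
contact_force: [0.2, -1.0, -0.2]
opening: 0.6
```

Call:
step_arm:
  commands:
    - [0, 0, 0, 0]
    - [0, 0, 0, 0]
    - [0, 0, 0, 0]
    - [0, 0, 0, 0]
    - [0, 0, 0, 0]

```text
time: 7.02
tcp_pos: [577.0, -11.8, 148.5]
tool_rot: [3.142, -0.0, 3.059]
contact_force: [-0.3, -0.0, 0.8]
opening: 0.6
```

Call:
step_arm:
  commands:
    - [0, 0, 0, 0]
    - [0, 0, 0, 0]
    - [0, 0, 0, 0]
    - [0, 0, 0, 0]
    - [0, 0, 0, 0]

```text
time: 7.43
tcp_pos: [577.1, -11.8, 148.6]
tool_rot: [-3.142, -0.0, 3.059]
contact_force: [-0.2, 0.4, 0.4]
opening: 0.2
```

Call:
step_arm:
  commands:
    - [0, 0, 0, 0]
    - [0, 0, 0, 0]
    - [0, 0, 0, 0]
    - [0, 0, 0, 0]
    - [0, 0, 0, 0]

```text
time: 7.85
tcp_pos: [577.1, -11.8, 148.6]
tool_rot: [-3.142, 0.0, 3.059]
contact_force: [0.8, -0.3, 0.5]
opening: 0.5
```

Call:
step_arm:
  commands:
    - [0, 0, 0, 0]
    - [0, 0, 0, 0]
    - [0, 0, 0, 0]
    - [0, 0, 0, 0]
    - [0, 0, 0, 0]

```text
time: 8.27
tcp_pos: [577.1, -11.7, 148.6]
tool_rot: [3.141, -0.0, 3.059]
contact_force: [0.3, 0.8, 0.2]
opening: 0.7
```

Call:
step_arm:
  commands:
    - [0, 0, 0, 0]
    - [0, 0, 0, 0]
    - [0, 0, 0, 0]
    - [0, 0, 0, 0]
    - [0, 0, 0, 0]

```text
time: 8.68
tcp_pos: [577.1, -11.8, 148.6]
tool_rot: [3.142, -0.0, 3.059]
contact_force: [-0.5, 0.6, -0.3]
opening: 1.0
```

```bash
python3 -c "
from h import *;loc();snap('side','s6')
im=cv2.imread('pics/s6.png')[90:390,180:440];cv2.imwrite('pics/s6c.png',cv2.resize(im,None,fx=2,fy=2))
q=np.load('q.npy')
for a in (.8,.9,1,1.1,1.2,1.3): print(a,((proj('s6',np.r_[lidp(q,a,150,45,7),lidp(q,a,150,-45,7)])-[180,90])*2).round(0).tolist(),((proj('s6',np.r_[lidp(q,a,120,100,14),lidp(q,a,120,-100,14)])-[180,90])*2).round(0).tolist())"
```

```text
t 8.68 local [-93.9   0.4 148.6] rot [ 3.142 -0.     3.059] F [-0.5  0.6 -0.3] open 1.0 yaw err -0.0
0.8 [[128.0, 368.0], [259.0, 409.0]] [[70.0, 325.0], [351.0, 412.0]]
0.9 [[134.0, 346.0], [265.0, 387.0]] [[74.0, 308.0], [357.0, 394.0]]
1 [[140.0, 324.0], [272.0, 364.0]] [[80.0, 291.0], [362.0, 376.0]]
1.1 [[147.0, 302.0], [279.0, 341.0]] [[85.0, 275.0], [367.0, 359.0]]
1.2 [[154.0, 280.0], [286.0, 319.0]] [[91.0, 259.0], [372.0, 342.0]]
1.3 [[162.0, 260.0], [293.0, 298.0]] [[98.0, 243.0], [378.0, 325.0]]
```

View pics/s6c.png

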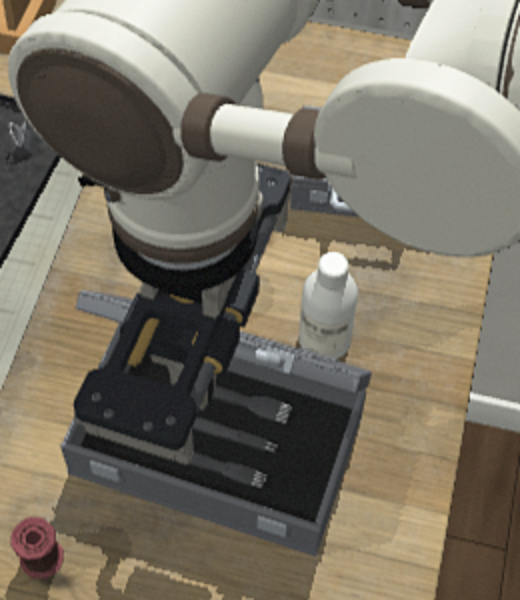

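Call:
step_arm:
  commands:
    - [0, 0, 0, 0]
    - [0, 0, 0, 0]
    - [0, 0, 0, 0]
    - [0, 0, 0, 0]
    - [0, 0, 0, 0]

```text
time: 9.15
tcp_pos: [577.1, -11.8, 148.6]
tool_rot: [3.142, -0.0, 3.059]
contact_force: [-0.6, -0.4, -0.1]
opening: 0.5
```

Call:
step_arm:
  commands:
    - [0, 0, 0, 0]
    - [0, 0, 0, 0]
    - [0, 0, 0, 0]
    - [0, 0, 0, 0]
    - [0, 0, 0, 0]

```text
time: 9.57
tcp_pos: [577.1, -11.8, 148.6]
tool_rot: [-3.142, -0.0, 3.059]
contact_force: [0.2, 0.8, 0.7]
opening: 0.5
```

```bash
python3 -c "
from h import *
A=[]
for i in range(8):
    A.append(bot.get_image('side')['image'].astype(int))
    if i: print(i,np.abs(A[i]-A[i-1]).max(2)[240:320,320:370].clip(15).mean()-15)
loc()"
```

```text
1 0.0024999999999995026
2 0.0
3 0.0005000000000006111
4 0.0039999999999995595
5 0.0
6 0.0015000000000000568
7 0.03049999999999997
t 9.97 local [-93.8   0.4 148.6] rot [ 3.142 -0.     3.059] F [ 0.3  0.6 -0.4] open 0.1 yaw err -0.0
```

Call:
step_arm:
  commands:
    - [0, 0, 0.12, 0]
    - [0, 0, 0.24, 0]
    - [0, 0, 0.36, 0]
    - [0, 0, 0.48, 0]
    - [0, 0, 0.6, 0]

```text
time: 10.38
tcp_pos: [577.0, -11.7, 123.9]
tool_rot: [3.141, -0.0, 3.059]
contact_force: [0.1, 1.5, 1.2]
opening: 0.0
```

Call:
step_arm:
  commands:
    - [0, 0.04, 0.03, 0]
    - [0, 0.08, 0.06, 0]
    - [0, 0.12, 0.08, 0]
    - [0, 0.16, 0.1, 0]
    - [0, 0.2, 0.13, 0]

```text
time: 10.8
tcp_pos: [577.9, -3.7, 119.5]
tool_rot: [-3.141, 0.0, 3.059]
contact_force: [0.5, 0.7, 0.4]
opening: 0.5
```

Call:
step_arm:
  commands:
    - [0, 0.04, 0.03, 0]
    - [0, 0.08, 0.06, 0]
    - [0, 0.12, 0.09, 0]
    - [0, 0.16, 0.12, 0]
    - [0, 0.2, 0.15, 0]

```text
time: 11.22
tcp_pos: [578.6, 4.3, 113.4]
tool_rot: [3.142, 0.0, 3.059]
contact_force: [1.1, 0.5, 1.5]
opening: 0.9
```

```bash
python3 -c "
from h import *;loc();snap('side','s7')
im=cv2.imread('pics/s7.png')[140:390,180:440];cv2.imwrite('pics/s7c.png',cv2.resize(im,None,fx=3,fy=2.4))
q=np.load('q.npy')
for a in (.5,.6,.7,.8,.9): print(a,((proj('s7',np.r_[lidp(q,a,150,-45,7),lidp(q,a,120,-100,14),lidp(q,a,120,100,14),lidp(q,a,120,-100,0)])-[180,140])*[3,2.4]).round(0).tolist())"
```

```text
t 11.22 local [-110.     0.6  113.4] rot [3.142 0.    3.059] F [1.1 0.5 1.5] open 0.9 yaw err -0.0
0.5 [[366.0, 445.0], [506.0, 434.0], [90.0, 329.0], [500.0, 454.0]]
0.6 [[373.0, 422.0], [513.0, 415.0], [94.0, 310.0], [506.0, 436.0]]
0.7 [[380.0, 397.0], [520.0, 395.0], [99.0, 291.0], [512.0, 418.0]]
0.8 [[389.0, 371.0], [527.0, 374.0], [105.0, 270.0], [519.0, 398.0]]
0.9 [[398.0, 344.0], [535.0, 353.0], [112.0, 250.0], [526.0, 377.0]]
```

View pics/s7c.png

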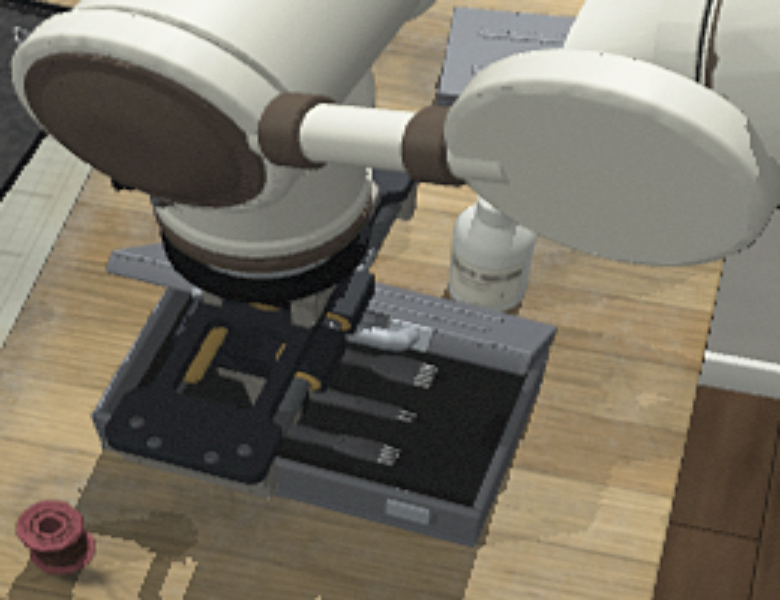

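Call:
step_arm:
  commands:
    - [0, 0.04, 0.03, 0]
    - [0, 0.08, 0.06, 0]
    - [0, 0.12, 0.1, 0]
    - [0, 0.16, 0.14, 0]
    - [0, 0.2, 0.17, 0]

```text
time: 11.68
tcp_pos: [579.2, 12.3, 106.5]
tool_rot: [3.142, 0.0, 3.059]
contact_force: [0.2, 0.6, -0.3]
opening: 0.4
```

Call:
step_arm:
  commands:
    - [0, 0.04, 0.04, 0]
    - [0, 0.08, 0.08, 0]
    - [0, 0.12, 0.12, 0]
    - [0, 0.16, 0.16, 0]
    - [0, 0.2, 0.2, 0]

```text
time: 12.1
tcp_pos: [580.0, 20.6, 98.8]
tool_rot: [3.141, 0.0, 3.059]
contact_force: [-0.1, 4.5, 4.4]
opening: 0.6
```

Call:
step_arm:
  commands:
    - [0, 0.04, 0.04, 0]
    - [0, 0.08, 0.08, 0]
    - [0, 0.12, 0.12, 0]
    - [0, 0.16, 0.16, 0]
    - [0, 0.2, 0.2, 0]

```text
time: 12.52
tcp_pos: [580.6, 28.5, 90.6]
tool_rot: [3.141, 0.0, 3.059]
contact_force: [-0.2, 5.6, 3.6]
opening: 0.4
```

```bash
cat > ang.py <<'E'
from h import *
import sys
f=sys.argv[1];snap('side',f);loc();q=np.load('q.npy')
g=cv2.cvtColor(cv2.imread(f'pics/{f}.png'),cv2.COLOR_BGR2GRAY).astype(float)
# profile along path of lid's free edge (underside corner) for y=-70..-95 : brightness of lid top surface just behind the edge vs below
G=cv2.GaussianBlur(g,(3,3),0)
for a in np.arange(0,1.01,.05):
    ys=np.linspace(-95,-75,9)
    s=lambda r,h:np.mean([cv2.remap(G,*[p.astype(np.float32).reshape(1,1) for p in proj(f,lidp(q,a,r,y,h)).T],cv2.INTER_LINEAR)[0,0] for y in ys])
    print(round(a,2),*(round(s(*k)) for k in((112,14),(117,14),(120,7),(123,0),(128,0))))
E
python3 ang.py s8
```

```text
t 12.57 local [-134.6    0.5   90.3] rot [3.141 0.    3.06 ] F [1.8 5.3 3.4] open 0.5 yaw err 0.0
0.0 29 29 63 74 71
0.05 29 29 30 83 72
0.1 27 27 28 68 76
0.15 25 26 28 29 82
0.2 25 25 27 28 36
0.25 25 24 25 26 26
0.3 26 24 24 26 25
0.35 26 25 24 24 25
0.4 27 27 25 24 24
0.45 28 28 26 24 23
0.5 28 28 27 25 24
0.55 58 29 28 27 26
0.6 77 73 28 28 27
0.65 116 84 63 28 28
0.7 122 123 78 37 28
0.75 122 122 129 75 72
0.8 120 121 122 108 86
0.85 125 125 121 122 122
0.9 124 124 123 121 122
0.95 125 125 124 122 121
1.0 127 127 123 124 124
```

Call:
step_arm:
  commands:
    - [0, 0.04, 0, 0]
    - [0, 0.08, 0, 0]
    - [0, 0.12, 0, 0]
    - [0, 0.16, 0, 0]
    - [0, 0.2, 0, 0]

```text
time: 12.98
tcp_pos: [580.8, 35.8, 90.2]
tool_rot: [-3.141, -0.001, 3.059]
contact_force: [-0.2, 0.4, -0.0]
opening: 0.7
```

```bash
python3 ang.py s9|sed -n '1p;11,18p'
```

```text
t 13.03 local [-142.     0.2   90.3] rot [-3.142e+00 -1.000e-03  3.059e+00] F [ 0.1 -0.4 -0.7] open 0.6 yaw err -0.0
0.45 45 26 27 26 24
0.5 70 65 27 27 26
0.55 91 72 39 27 27
0.6 122 122 70 26 27
0.65 122 122 98 69 47
0.7 121 122 122 75 71
0.75 122 121 122 122 120
0.8 126 126 119 122 122
```

Call:
step_arm:
  commands:
    - [0, 0.04, 0.02, 0]
    - [0, 0.08, 0.04, 0]
    - [0, 0.12, 0.06, 0]
    - [0, 0.16, 0.08, 0]
    - [0, 0.2, 0.1, 0]

```text
time: 13.45
tcp_pos: [581.7, 44.1, 86.5]
tool_rot: [-3.142, -0.0, 3.059]
contact_force: [-0.2, 0.2, -0.2]
opening: 0.2
```

Call:
step_arm:
  commands:
    - [0, 0.03, 0.03, 0]
    - [0, 0.06, 0.06, 0]
    - [0, 0.09, 0.1, 0]
    - [0, 0.12, 0.15, 0]
    - [0, 0.14, 0.2, 0]

```text
time: 13.87
tcp_pos: [582.2, 49.9, 78.4]
tool_rot: [3.141, 0.0, 3.059]
contact_force: [0.0, 2.4, 0.4]
opening: 0.1
```

```bash
python3 ang.py s10|sed -n '1p;7,15p'; python3 -c "from h import *;bot.get_image('top');loc()"
```

```text
t 13.92 local [-156.     0.3   78. ] rot [ 3.141 -0.     3.059] F [ 0.6  2.2 -0.5] open 0.4 yaw err -0.0
0.25 52 22 26 25 24
0.3 65 55 25 26 24
0.35 92 65 25 26 25
0.4 124 109 65 23 26
0.45 123 123 73 46 21
0.5 123 123 124 65 63
0.55 122 123 123 109 69
0.6 123 122 123 123 124
0.65 128 126 122 123 123
t 13.97 local [-155.9    0.4   78.3] rot [3.141 0.    3.059] F [ 0.9  1.8 -0.6] open 0.4 yaw err -0.0
```

Call:
step_arm:
  commands:
    - [0, 0.02, 0.03, 0]
    - [0, 0.04, 0.06, 0]
    - [0, 0.06, 0.1, 0]
    - [0, 0.08, 0.15, 0]
    - [0, 0.09, 0.2, 0]

```text
time: 14.38
tcp_pos: [582.5, 53.6, 70.5]
tool_rot: [3.141, 0.0, 3.059]
contact_force: [0.4, 5.1, 2.0]
opening: 0.5
```

Call:
step_arm:
  commands:
    - [0, 0.02, 0.03, 0]
    - [0, 0.04, 0.06, 0]
    - [0, 0.06, 0.1, 0]
    - [0, 0.08, 0.15, 0]
    - [0, 0.09, 0.2, 0]

```text
time: 14.8
tcp_pos: [582.8, 56.9, 62.4]
tool_rot: [3.141, 0.0, 3.059]
contact_force: [0.7, 3.2, 0.4]
opening: 0.5
```

```bash
python3 ang.py s11|sed -n '1p;4,12p'; python3 -c "from h import *;bot.get_image('top');loc()"
```

```text
t 14.85 local [-163.     0.4   62.1] rot [3.141 0.    3.059] F [ 0.8  2.4 -0.7] open 0.8 yaw err -0.0
0.1 37 24 25 55 61
0.15 62 28 24 26 64
0.2 70 62 24 24 31
0.25 123 68 38 23 23
0.3 126 125 62 23 23
0.35 126 126 90 53 22
0.4 126 126 127 63 59
0.45 126 126 126 120 70
0.5 125 125 126 126 127
t 14.9 local [-162.9    0.4   62.3] rot [ 3.141 -0.     3.059] F [ 0.6  2.8 -1.3] open 0.3 yaw err -0.0
```

Call:
step_arm:
  commands:
    - [0, 0.01, 0.02, 0]
    - [0, 0.02, 0.04, 0]
    - [0, 0.03, 0.06, 0]
    - [0, 0.04, 0.08, 0]
    - [0, 0.05, 0.1, 0]

```text
time: 15.32
tcp_pos: [582.8, 58.6, 58.5]
tool_rot: [-3.141, -0.0, 3.059]
contact_force: [0.9, 1.6, -0.9]
opening: 0.3
```

Call:
step_arm:
  commands:
    - [0, 0.01, 0.02, 0]
    - [0, 0.02, 0.04, 0]
    - [0, 0.03, 0.06, 0]
    - [0, 0.04, 0.08, 0]
    - [0, 0.05, 0.1, 0]

```text
time: 15.73
tcp_pos: [583.1, 60.7, 54.5]
tool_rot: [-3.142, -0.0, 3.059]
contact_force: [0.6, 1.1, -0.8]
opening: 0.7
```

```bash
python3 ang.py s12|sed -n '1p;2,9p'; python3 -c "from h import *;bot.get_image('top');loc()"
```

```text
t 15.78 local [-166.7    0.3   54.4] rot [ 3.141 -0.     3.059] F [ 0.   0.7 -0.8] open 0.9 yaw err -0.0
0.0 44 26 51 59 60
0.05 60 29 26 64 59
0.1 71 57 25 54 60
0.15 127 63 32 25 64
0.2 132 121 59 25 31
0.25 132 132 73 37 24
0.3 132 132 132 60 35
0.35 131 131 132 96 60
t 15.83 local [-166.8    0.3   54.4] rot [ 3.141 -0.     3.059] F [-0.4  1.6  0.1] open 0.3 yaw err -0.0
```

Call:
step_arm:
  commands:
    - [0, 0.01, 0.015, 0]
    - [0, 0.015, 0.03, 0]
    - [0, 0.02, 0.045, 0]
    - [0, 0.03, 0.06, 0]
    - [0, 0.04, 0.08, 0]

```text
time: 16.25
tcp_pos: [583.3, 62.3, 51.4]
tool_rot: [-3.142, 0.0, 3.059]
contact_force: [0.8, 1.5, -0.9]
opening: 0.4
```

Call:
step_arm:
  commands:
    - [0, 0.005, 0.015, 0]
    - [0, 0.01, 0.03, 0]
    - [0, 0.015, 0.045, 0]
    - [0, 0.02, 0.06, 0]
    - [0, 0.03, 0.08, 0]

```text
time: 16.67
tcp_pos: [583.3, 63.5, 48.2]
tool_rot: [-3.141, 0.0, 3.059]
contact_force: [0.1, 0.7, -0.4]
opening: 0.7
```

```bash
python3 ang.py s13|sed -n '1p;2,7p'; python3 -c "from h import *;bot.get_image('top');loc()"
```

```text
t 16.72 local [-169.5    0.4   48. ] rot [ 3.142 -0.     3.059] F [ 1.3  1.8 -1.4] open 0.5 yaw err -0.0
0.0 102 56 50 59 59
0.05 137 70 34 64 58
0.1 137 129 57 53 60
0.15 136 136 78 33 63
0.2 136 136 136 58 32
0.25 136 136 136 90 56
t 16.77 local [-169.5    0.3   48. ] rot [ 3.141 -0.     3.059] F [ 0.4  2.1 -0.3] open 0.4 yaw err -0.0
```

Call:
step_arm:
  commands:
    - [0, 0.005, 0.02, 0]
    - [0, 0.01, 0.04, 0]
    - [0, 0.015, 0.06, 0]
    - [0, 0.02, 0.08, 0]
    - [0, 0.02, 0.1, 0]

```text
time: 17.18
tcp_pos: [583.4, 64.4, 44.1]
tool_rot: [3.141, -0.0, 3.059]
contact_force: [-0.8, 1.9, -0.7]
opening: 0.7
```

```bash
python3 ang.py s14|sed -n '1p;2,7p'; python3 -c "from h import *;bot.get_image('top');loc()"
```

```text
t 17.23 local [-170.3    0.3   43.9] rot [ 3.141 -0.     3.059] F [ 0.5  2.3 -1. ] open 0.4 yaw err -0.0
0.0 134 92 58 58 58
0.05 133 134 57 63 58
0.1 133 133 97 58 59
0.15 133 133 135 57 62
0.2 133 133 133 104 56
0.25 133 133 133 134 92
t 17.28 local [-170.3    0.3   44. ] rot [ 3.141 -0.     3.059] F [-0.2  1.6 -1.2] open 0.3 yaw err -0.0
```

Call:
step_arm:
  commands:
    - [0, 0.005, 0.02, 0]
    - [0, 0.01, 0.04, 0]
    - [0, 0.015, 0.06, 0]
    - [0, 0.02, 0.08, 0]
    - [0, 0.02, 0.1, 0]

```text
time: 17.7
tcp_pos: [583.6, 64.9, 40.3]
tool_rot: [-3.141, 0.0, 3.059]
contact_force: [0.1, 0.7, -0.2]
opening: 0.4
```

Call:
step_arm:
  commands:
    - [0, 0.005, 0, 0]
    - [0, 0.01, 0, 0]
    - [0, 0.015, 0, 0]
    - [0, 0.02, 0, 0]
    - [0, 0.025, 0, 0]

```text
time: 18.12
tcp_pos: [583.6, 66.1, 40.3]
tool_rot: [-3.142, 0.0, 3.059]
contact_force: [0.0, -0.2, -1.1]
opening: 0.6
```

```bash
python3 ang.py s15|sed -n '1p;2,5p'; python3 -c "from h import *;bot.get_image('top');loc()"
```

```text
t 18.17 local [-172.     0.4   40.2] rot [-3.142  0.     3.059] F [ 1.  -0.  -0.4] open 0.6 yaw err -0.0
0.0 126 127 67 57 58
0.05 126 126 115 57 58
0.1 126 126 127 63 58
0.15 126 126 126 115 56
t 18.22 local [-172.     0.5   40.3] rot [-3.142  0.     3.059] F [-0.4  0.2 -0.5] open 0.2 yaw err -0.0
```

Call:
step_arm:
  commands:
    - [0, 0.01, 0, 0]
    - [0, 0.03, 0, 0]
    - [0, 0.06, 0, 0]
    - [0, 0.12, 0, 0]
    - [0, 0.25, 0, 0]

```text
time: 18.63
tcp_pos: [584.4, 76.0, 40.2]
tool_rot: [-3.141, 0.0, 3.059]
contact_force: [-0.3, -0.5, -0.5]
opening: 0.5
```

Call:
step_arm:
  commands:
    - [0, 0.2, 0, 0]
    - [0, 0.4, 0, 0]
    - [0, 0.6, 0, 0]
    - [0, 0.6, -0.5, 0]
    - [0, 0.6, -1.2, 0]

```text
time: 19.05
tcp_pos: [583.5, 101.4, 85.6]
tool_rot: [-3.141, -0.007, 3.061]
contact_force: [0.2, -0.3, -0.6]
opening: 0.6
```

Call:
step_arm:
  commands:
    - [0, 0, -0.8, 0]
    - [0, 0, -1.6, 0]
    - [0, 0.5, -2.4, 0]
    - [0, 1.2, -3.2, 0]
    - [0, 2, -4, 0]

```text
time: 19.47
tcp_pos: [592.6, 177.6, 247.3]
tool_rot: [3.141, 0.001, 3.058]
contact_force: [0.8, 0.2, 0.6]
opening: 0.6
```

Call:
step_arm:
  commands:
    - [0, 0.8, 0, 0]
    - [0, 1.6, 0, 0]
    - [0, 2.4, 0, 0]
    - [0, 2.8, 0, 0]
    - [0, 2.8, 0, 0]

```text
time: 19.88
tcp_pos: [600.8, 292.5, 244.6]
tool_rot: [3.141, -0.001, 3.064]
contact_force: [0.5, 0.1, -0.4]
opening: 0.7
```

```bash
python3 ang.py s16|sed -n '1,4p'
python3 - <<'E'
from h import *
snap('top','t9');a=cv2.imread('pics/t9.png')[150:330,180:380];b=cv2.imread('pics/s16.png')[130:430,140:440]
cv2.imwrite('pics/fin.png',np.hstack([cv2.resize(a,(400,360)),cv2.resize(b,(360,360))]))
E
```

```text
t 19.93 local [-396.9   -0.4  244.6] rot [-3.141 -0.     3.063] F [-0.5 -0.2  0.6] open 0.4 yaw err 0.003
0.0 204 203 201 200 200
0.05 205 204 202 200 200
0.1 205 205 203 201 200
```

View pics/fin.png

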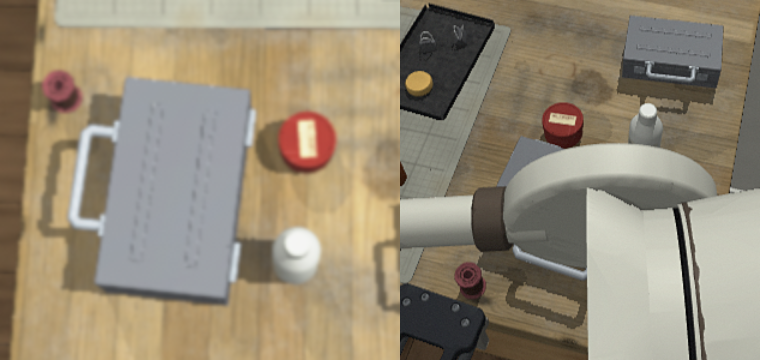

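```bash
python3 -c "
from h import *;print(bot.hand_in());loc()"
```

```text
the job is handed in; nothing more can be done
None
the job is handed in; nothing more can be done
```

I tipped the lid forward past upright with the shut fingers, and it fell freely. I caught its bar on the outside of a finger at about 1.0 rad. I then lowered it in small steps, with contact readings of about 7 N or less, until it was shut. The hand was backed off and raised clear, and the job was handed in at about 20 s on the robot's clock. `hand_in()` gives no verdict.

- **Lid:** the last angle estimate, made with the finger barely in contact, was about 0 rad. The final top picture shows it closed.
- **Tin, bottle and spool:** all three stand upright in that picture. The bottle and spool are within a couple of pixels (about 4 mm) of where they were. The tin was partly hidden by the lid at the start, so its match (about 5 pixels, or 10 mm) is rougher.
- **Hand:** it ended about 225 mm in front of the shut bar, with the fingertips at 245 mm height and the force reading at noise level.
- **Failed check:** the side-camera angle check after backing off was useless because the arm blocked the view, so the final check rests on the top picture.
- **Disagreement:** my front and back estimates of the finger's distance from the bar differed by about 7 mm, likely from a small hinge position error. I worked from the measured front value instead.

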